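# Fit the keyed hub on the turntable spindle

### The job

The head of the small modelling turntable has been taken off. Put the square-headed keyed hub onto the stand's upright spindle, turn it under light pressure until the two tabs inside it drop into the spindle's keyways, and slide it down until it sits fully home on the column; then let go and leave it there. Never force it down hard, and leave the ink jar, the thread spool and the eraser where they are.

Things in the scene. Friction and masses are not known exactly. Their poses are not given: they have to be found in the camera images.
- hub_center (a point): Loose keyed hub, dark steel, about 0.2 kg, upright on the table; point on its axis, half-way up its 38 mm (19 mm above the underside), z up. Lower 20 mm: round barrel 44 mm across, 35 mm bore. Upper 18 mm: square head 48 x 48 mm, sides parallel to x and y, 18 mm bore through it. Grasp the head from above by any two opposite sides. Its two tabs are on the +x and -x sides.
- hub_tab (a point): One of the hub's two like tabs (either serves), inside the barrel, on the +x side; the other is opposite. Each is 7 mm wide and reaches from the wall of the 35 mm bore inward to 10 mm from the axis, from the underside up to 14 mm. The point is the tab's middle, 14 mm from the axis, 7 mm above the underside. Axes as the hub. A rib 8 mm long, 3 mm high on the head lies above each tab.
- stand_axis (a point): Centre of the flat top, 50 mm above the table, of the fixed grey stand (column 39 mm, foot 130 mm across); z up. The spindle rises here: a shaft 30 mm thick, 14 mm high, then a nose 16 mm thick, tapered over its last 8 mm, ending 54 mm above this point. A locking screw with black knob on the -x side keeps the spindle from turning. Fully home, the hub's centre is 19 mm above this point.
- keyed_step (a point): The stand's axis at the top of the 30 mm shaft, 14 mm above the column's top; axes as the stand. The shaft has two opposite keyways, 9.5 mm wide, 6 mm deep, full height: one faces the +x side within 0.8 rad either way; its angle is NOT measured. A hub out of line rests here by its tabs; with a tab within 0.08 rad of a keyway it can go down 14 mm. 5 N is ample, over 40 N damages it.
- ink_jar_center (a point): A squat black ink jar with a black screw cap, 42 mm across, 60 mm tall, loose; the point is its centre. To be left alone.
- spool_center (a point): A small wooden thread spool with red thread, 31 mm across, 40 mm tall, loose; the point is its centre. To be left alone.
- rubber_center (a point): A blue and white eraser, 25 x 43 x 15 mm, loose; the point is its centre. To be left alone.

How it is judged:
By the outcome, as a careful person would: the job done as asked, in the order asked, and still so for the second after the job is handed in, with the robot touching nothing.
It also fails if it takes over 64 s, if anything falls off the work surface, if the arm or the gripper's body presses on something with over 40 N, if the wrist force passes 120 N, or if a joint passes its speed limit or range.

### The arm

A 7-joint arm with a two-finger parallel gripper is mounted at the origin on the work surface; the furniture and walls round the work are solid. World frame = base frame: x ahead of the robot, y to its left, z up, the work surface at z = 0. Lengths are in mm, angles in rad, forces in N, time in s.
With the tool pointing down it reaches from about 400 to 850 mm from the base axis. Payload 10.4 kg.
Tool frame: the origin (TCP) lies midway between the tips of the shut fingers; the grasp point (between the pads) lies 19 mm behind it; z points along the fingers, y is the direction in which the jaws open and shut (so a half turn about z gives the same grasp; the last joint's range is limited). The gripper opens to 87 mm and grips with 3 to 60 N. Pads are 19 mm wide; open, the fingers measure 117 mm over their backs; the gripper's body (75 mm by 190 mm) begins 51 mm behind the grasp point.
Start: joints at [1.126, 0.332, -0.065, 1.46, 0.022, 1.35, -0.088], TCP at [255.901, -570.234, 222.576] pointing down, gripper open.
Joint ranges: [-2.6, 2.6], [-0.5, 2.12], [-1.47, 1.34], [0.16, 2.42], [-1.27, 4.41], [0.06, 2.06], [-2.6, 2.6]. Speed limits (rad/s): [2.22, 2.22, 2.79, 2.79, 3.14, 3.14, 3.14].

### API

Orientations are given as a unit quaternion [w, x, y, z].
In Python, from cell import ctrl, get_image, camera_params, ticket gives the robot as it stands.
- The arm moves only by the tool send_rows, never from a script. Its argument "moves" is text: rows parted by semicolons, each of 7 numbers parted by spaces: the shift along the tool's x, y, z in mm, then the turn, a rotation vector about the tool's x, y, z in degrees, then the finger opening in mm, from 0 to 87. A call has 1 to 20 rows; each row is the pose to reach, as a shift and turn from the pose measured when the call began, along the tool's axes at that moment; what a row does not reach only later rows make up. A row lasts 1/10 s, in which the tool goes at most 50 mm and 8.59 degrees, less where a joint would pass 70% of its speed; a pose out of reach is approached as far as the arm can. A call with a gripper value outside its range is refused whole. The fingers move at their own pace and stop on an object; the grip force is fixed at half the most. Time passes only in rows, so rows that repeat a pose let the fingers close. It gives the time, the measured TCP pose, the force and the opening at its end, in the units of the state.
- ctrl.observe(): the state, without advancing time (a new reading comes with each control period).
- get_image(name): name is "scene" or "side" or "wrist"; returns the picture (400x640x3 uint8, red, green, blue); there is no depth.
- camera_params(name): a dict with "fx", "fy", "cx", "cy" (pixels), "k1" (the pictures are not rectified: a ray, as slopes to the right and down, at radius r is drawn at 1 + k1 r^2 times it, then the intrinsics apply), "R" (3x3) and "t" (3): a world point X has camera coordinates R X + t. Camera axes: x right, y down, z forward; pixel columns grow to the right and rows downward; lengths in mm; the calibration is good to about 2 mm. A picture is of the moment at which its call begins: read the wrist's pose just before it. camera_params takes no time and is no camera call; for the wrist camera it gives the pose at the moment of the call.
- ticket.close_job(): hands the job in, once; it reports no verdict.
The state is a dict: "time": time; "qpos": joint angles; "joint_vel": joint speeds; "joint_efforts": joint torques, N m; "position": TCP position; "orientation": TCP orientation; "contact_force": force on the tool from outside, world axes, zero at the start; "wrist_torque": the same for the moment, N m; "gripper_width": finger opening in mm.
Only numpy, scipy, OpenCV 4.12 (cv2) and the standard library are available. Lean on these libraries where they do the work, as an engineer would, in place of code of your own. Each camera call takes 0.05 s, during which the arm holds its last target.

## Working session

There is one attempt and no reset: what is moved stays moved. The work goes in short steps, Python scripts to look and compute and a tool call to move; the robot and the scene stay as the last step left them, time stands still between calls to the robot, and variables do not carry over. Pictures are saved under pics/ and viewed, and the job is handed in when it is done.

Besides the shell and the picture viewer there is one more tool, called after "Request:" as a command line: name --argument value ..., lists and objects as JSON in quotes. send_rows: Moves the arm, as the interface text tells. Its arguments: {"type":"object","properties":{"moves":{"type":"string"}},"required":["moves"]}

```bash
mkdir -p pics; ls
cat > h.py <<'E'
import numpy as np, cv2
from cell import ctrl, get_image, camera_params, ticket
def snap(name, fn):
    s=ctrl.observe(); P=camera_params(name); im=get_image(name)
    cv2.imwrite('pics/'+fn+'.png', im[:,:,::-1])
    import pickle; pickle.dump((P,s),open('pics/'+fn+'.pkl','wb'))
    return im,P,s
def load(fn):
    import pickle; P,s=pickle.load(open('pics/'+fn+'.pkl','rb')); return cv2.imread('pics/'+fn+'.png')[:,:,::-1],P,s
def K(P): return np.array([[P['fx'],0,P['cx']],[0,P['fy'],P['cy']],[0,0,1.]]), np.array([P['k1'],0,0,0,0.])
def ray(P,u,v):
    k,d=K(P); x,y=cv2.undistortPoints(np.array([[[u,v]]],float),k,d)[0,0]
    R=np.array(P['R']);t=np.array(P['t']); return -R.T@t, R.T@np.array([x,y,1.])
def onz(P,u,v,z):
    c,d=ray(P,u,v); return c+d*(z-c[2])/d[2]
def proj(P,X):
    k,d=K(P); R=np.array(P['R']);t=np.array(P['t'],float)
    return cv2.projectPoints(np.array(X,float).reshape(-1,1,3),cv2.Rodrigues(R)[0],t,k,d)[0][:,0]
def two(P1,a,P2,b):
    c1,d1=ray(P1,*a);c2,d2=ray(P2,*b)
    A=np.stack([d1,-d2],1); s=np.linalg.lstsq(A,c2-c1,rcond=None)[0]
    p,q=c1+s[0]*d1,c2+s[1]*d2; return (p+q)/2,np.linalg.norm(p-q)
E
python3 - <<'E'
from h import *
for n in ['scene','side','wrist']:
    im,P,s=snap(n,n+'0'); print(n,{k:np.round(v,3).tolist() for k,v in P.items()})
print(s)
E
```

```text
pics
scene {'fx': 400.009, 'fy': 400.009, 'cx': 324.206, 'cy': 198.458, 'k1': 0.02, 'R': [[-0.735, -0.678, 0.013], [-0.284, 0.29, -0.914], [0.616, -0.675, -0.406]], 't': [361.668, 210.057, 570.175]}
side {'fx': 399.775, 'fy': 399.775, 'cx': 309.515, 'cy': 190.098, 'k1': -0.001, 'R': [[0.999, 0.031, 0.015], [0.028, -0.473, -0.881], [-0.021, 0.881, -0.473]], 't': [-506.451, 41.576, 912.721]}
wrist {'fx': 293.732, 'fy': 293.732, 'cx': 322.341, 'cy': 197.476, 'k1': -0.029, 'R': [[0.41, -0.912, -0.001], [-0.881, -0.397, 0.259], [-0.236, -0.105, -0.966]], 't': [-624.698, -30.725, 390.168]}
{'time': 0.1, 'qpos': array([ 1.12640842,  0.3327892 , -0.0647039 ,  1.46087671,  0.02157003,
        1.34991456, -0.08848268]), 'joint_vel': array([-3.85967471e-05, -2.92549794e-03, -1.27450311e-04, -1.69780862e-03,
        4.21201664e-04,  8.18426778e-04, -2.37671847e-04]), 'joint_efforts': array([ 2.07558100e-03, -6.24543142e+01,  2.50216783e-02, -3.90715313e+01,
       -6.14133873e-02,  3.65999225e-02, -1.38591730e-05]), 'position': array([ 255.72931761, -569.89059317,  221.83641946]), 'orientation': array([-6.29331346e-04,  9.77840403e-01,  2.09350729e-01, -1.50014373e-04]), 'contact_force': array([0.65819694, 0.71523895, 0.41735454]), 'wrist_torque': array([0.02688993, 0.02878725, 0.00056992]), 'gripper_width': 86.90114453694997}
```

View pics/scene0.png

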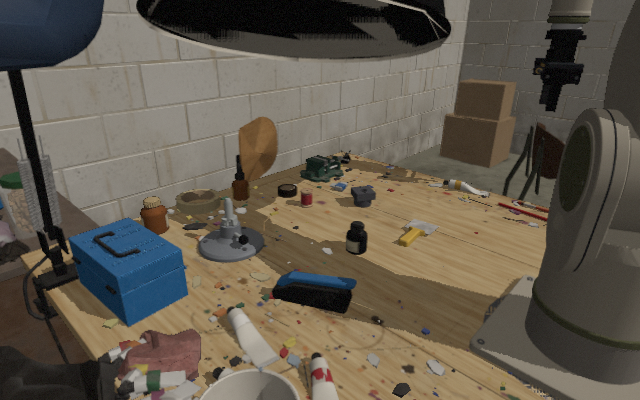

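View pics/side0.png

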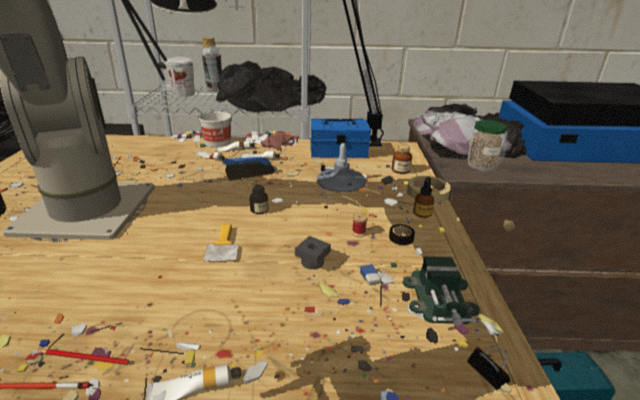

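View pics/wrist0.png

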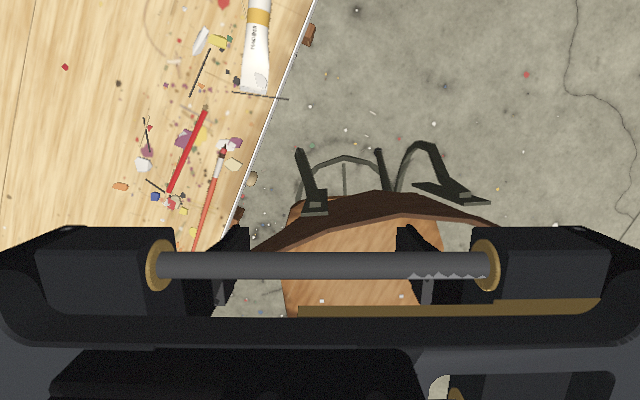

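Run:
```python
from h import *
a,Pa,_=load('scene0'); b,Pb,_=load('side0')
def crop(im,u,v,w,h,f): return cv2.resize(im[v-h:v+h,u-w:u+w],None,fx=f,fy=f,interpolation=cv2.INTER_CUBIC)
t=np.hstack([crop(a,363,196,25,25,8),crop(b,313,252,25,25,8)])
m=np.hstack([crop(a,235,230,40,40,5),crop(b,342,170,40,40,5)])
cv2.imwrite('pics/z0.png',cv2.resize(np.vstack([t,m]),(600,600))[:,:,::-1])
print(two(Pa,(363,196),Pb,(313,252)), onz(Pa,363,196,19),onz(Pb,313,252,19))
for n,z in (('tip',104),):
    print(two(Pa,(229,199),Pb,(343.5,146)))
```

```text
(array([ 517.59423409, -168.33718216,   22.82643706]), np.float64(1.3780333050110674)) [ 521.8428593  -175.11730746   19.        ] [ 518.10462107 -162.6034292    19.        ]
(array([585.86162741, 171.11112142, 100.45700014]), np.float64(1.8557146155534925))
```

View pics/z0.png

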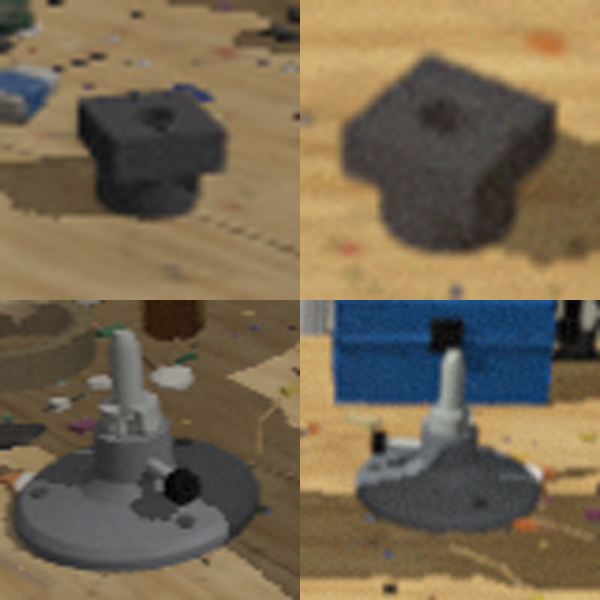

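```bash
cat >> h.py <<'E'
from scipy.spatial.transform import Rotation as Rn
def Rt(s): q=s['orientation']; return Rn.from_quat([q[1],q[2],q[3],q[0]]).as_matrix()
def toTool(s,X): return Rt(s).T@(np.array(X)-s['position'])
E
python3 - <<'E'
from h import *
im,P,s=load('wrist0')
R=np.array(P['R']);C=-R.T@np.array(P['t']); print('cam in tool',toTool(s,C),'axis',Rt(s).T@R[2], Rt(s).round(3))
for X in ([518,-167,230],[518,-167,260],[586,171,260]): print(toTool(s,X))
E
```

```text
cam in tool [  71.82960736    0.1923851  -162.33909219] axis [-2.58632082e-01  4.62028524e-04  9.65975793e-01] [[ 0.912  0.409 -0.001]
 [ 0.409 -0.912  0.001]
 [-0.    -0.001 -1.   ]]
[ 404.23380334 -260.20562293   -7.83906748]
[ 404.232907   -260.24443041  -37.83904237]
[ 604.65743903 -540.77585393  -37.48213988]
```

Request:
send_rows --moves "20 -13 0 0 0 0 87;60 -39 0 0 0 0 87;100 -65 0 0 0 0 87;140 -91 0 0 0 0 87;180 -117 0 0 0 0 87;220 -143 0 0 0 0 87;260 -169 0 0 0 0 87;300 -195 0 0 0 0 87;340 -221 -5 0 0 0 87;370 -243 -8 0 0 0 87;385 -257 -10 0 0 0 87;390 -260 -10 0 0 0 87;390 -260 -10 0 0 0 87"

```text
time: 1.45
position: [505.1, -173.1, 232.0]
orientation: [-0.001, 0.978, 0.21, -0.0]
contact_force: [0.4, -1.1, 0.8]
gripper_width: 86.9
```

Run:
```python
from h import *
im,P,s=snap('wrist','w1'); print(s['time'],s['position'],s['orientation'],s['qpos'])
```

```text
1.45 [ 505.11172681 -173.0942046   231.95074601] [-5.33680454e-04  9.77752844e-01  2.09759352e-01 -3.26131951e-04] [ 0.60880977  0.15297649 -0.40145637  1.66993817  0.06059326  1.33213034
 -0.95097966]
```

View pics/w1.png

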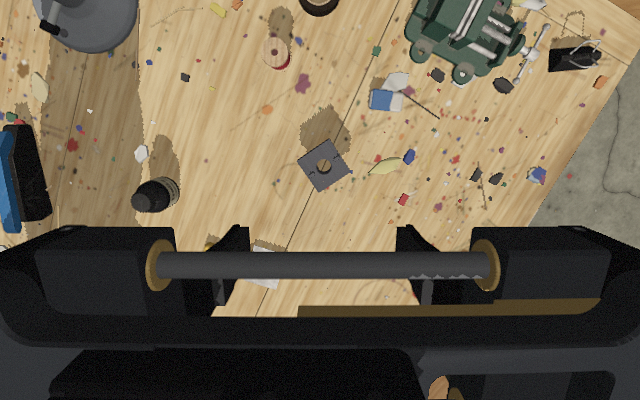

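Run:
```python
from h import *
im,P,s=load('w1')
c=im[115:215,273:373]; cv2.imwrite('pics/z1.png',cv2.resize(c,(600,600),interpolation=cv2.INTER_CUBIC)[:,:,::-1])
for (u,v) in [(297,163),(335,138),(352,165),(317,191),(323,165)]: print(onz(P,u,v,38).round(1))
```

```text
[ 510.5 -136.9   38. ]
[ 556.7 -166.5   38. ]
[ 535.9 -199.    38. ]
[ 488.5 -173.4   38. ]
[ 521.3 -166.7   38. ]
```

View pics/z1.png

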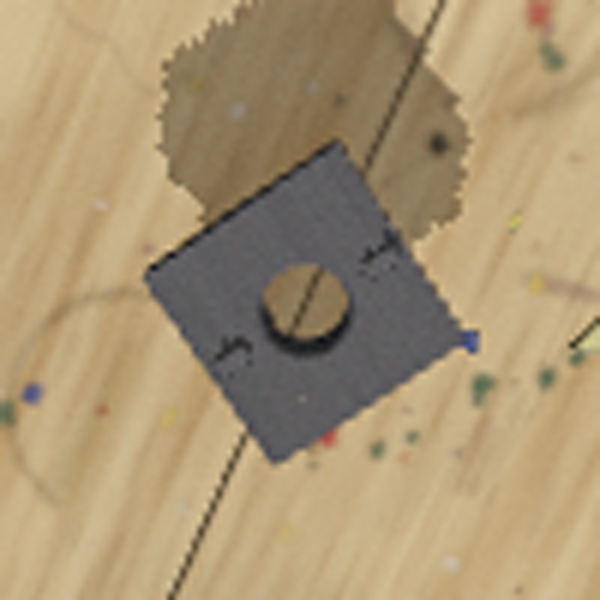

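Run:
```python
from h import *
im,P,s=load('w1')
f=lambda x,y,z=38: onz(P,273+x/6-.4,115+y/6-.4,z)
C=[f(*p) for p in [(340,142),(148,272),(275,463),(465,342)]]
print(np.round(C,1)); c=np.mean(C,0); print('c',c)
for i in range(4):
    d=C[(i+1)%4]-C[i]; print(np.linalg.norm(d), np.degrees(np.arctan2(d[1],d[0]))%90)
a,b=f(232,350,40),f(383,248,40); d=b-a; print('ribs',a,b,(a+b)/2,np.linalg.norm(d),np.degrees(np.arctan2(d[1],d[0])))
# bore
print('bore',f(306,307))
R=Rt(s); print('toolx ang',np.degrees(np.arctan2(R[1,0],R[0,0])),'tooly',np.degrees(np.arctan2(R[1,1],R[0,1])))
```

```text
[[ 553.6 -160.4   38. ]
 [ 514.1 -135.7   38. ]
 [ 488.3 -175.4   38. ]
 [ 527.6 -200.4   38. ]]
c [ 520.9184116  -167.96318174   38.        ]
46.584433671856985 58.04115023738899
47.34244890455776 56.98177314387347
46.553444651418026 57.48855194980769
47.79197675714886 56.9519846055172
ribs [ 506.82344869 -157.56696595   40.        ] [ 538.26339468 -176.83825395   40.        ] [ 522.54342169 -167.20260995   40.        ] 36.876181272241936 -31.50644414704898
bore [ 520.76759081 -167.80338885   38.        ]
toolx ang 24.21651886877224 tooly -65.78350912246805
```

Run:
```python
from h import *
a,Pa,_=load('scene0'); b,Pb,_=load('side0')
for p,q in [((295,35),(183,5)),((140,10),(183,5)),((450,30),(183,5)),((72,235),(312,122)),((185,262),(368,125))]:
    print(two(Pa,p,Pb,q))
# box top corners
s=ctrl.observe()
print(s['time'],toTool(s,[531,146,140]))
```

```text
(array([148.96129019, 402.15557846, 405.9657171 ]), np.float64(10.33183506077679))
(array([116.3673993 , 502.39770771, 407.62764687]), np.float64(26.379983106842555))
(array([282.68407809, -35.0895733 , 418.0631182 ]), np.float64(24.07932032726937))
(array([520.55484749, 434.93763162, 113.37306579]), np.float64(89.03210971613125))
(array([619.63525563, 292.09008038,  61.17462679]), np.float64(128.75606266112692))
1.5 [ 155.00846515 -281.39994236   92.02109781]
```

Request:
send_rows --moves "10 -18 0 0 0 0 87;32 -57 0 0 0 0 87;54 -97 10 0 0 0 87;76 -137 20 0 0 0 87;98 -177 35 0 0 0 87;120 -217 50 0 0 0 87;140 -254 70 0 0 0 87;152 -276 85 0 0 0 87;155 -281 90 0 0 0 87;155 -281 90 0 0 0 87"

```text
time: 2.5
position: [531.0, 144.4, 141.1]
orientation: [-0.0, 0.978, 0.209, -0.001]
contact_force: [0.1, -0.2, -0.0]
gripper_width: 87.0
```

Run:
```python
from h import *
im,P,s=snap('wrist','w2'); print(s['time'],s['position'],s['orientation'],s['qpos'])
```

```text
2.5 [530.98137821 144.38465983 141.05069118] [-2.91252648e-04  9.78003843e-01  2.08581307e-01 -1.49579321e-03] [ 0.18848335  0.29452312 -0.6245653   1.73516622  0.1838063   1.17408275
 -1.63809248]
```

View pics/w2.png

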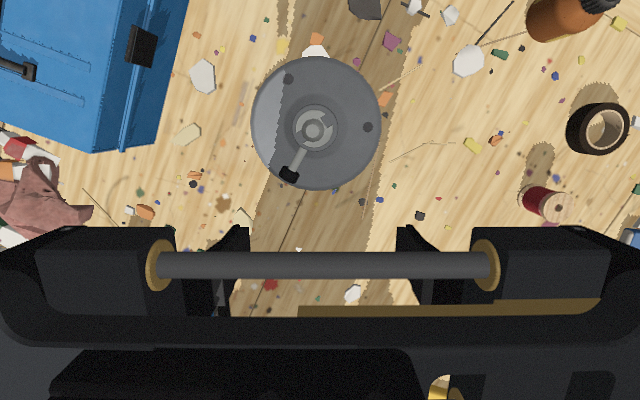

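Run:
```python
from h import *
im,P,s=load('w2')
c=im[90:190,270:370]; cv2.imwrite('pics/z2.png',cv2.resize(c,(600,600),interpolation=cv2.INTER_CUBIC)[:,:,::-1])
c=im[105:155,288:338].astype(float); c=np.clip((c-60)*1.8,0,255).astype(np.uint8); cv2.imwrite('pics/z3.png',cv2.resize(c,(600,600),interpolation=cv2.INTER_CUBIC)[:,:,::-1])
```

```text
(no output)
```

View pics/z2.png

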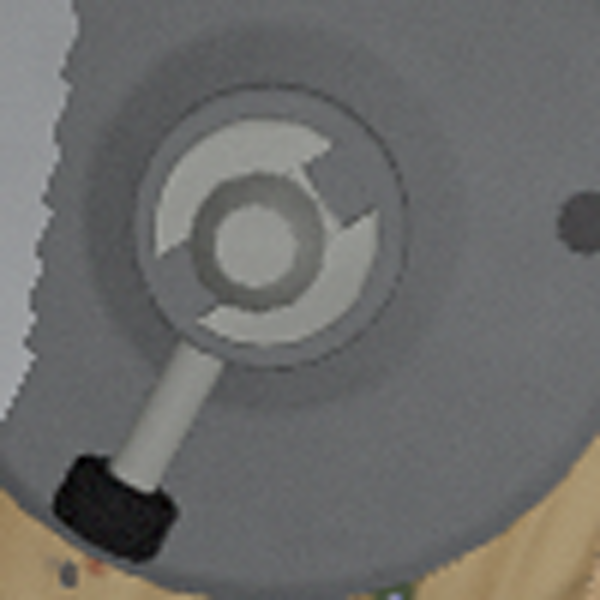

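View pics/z3.png

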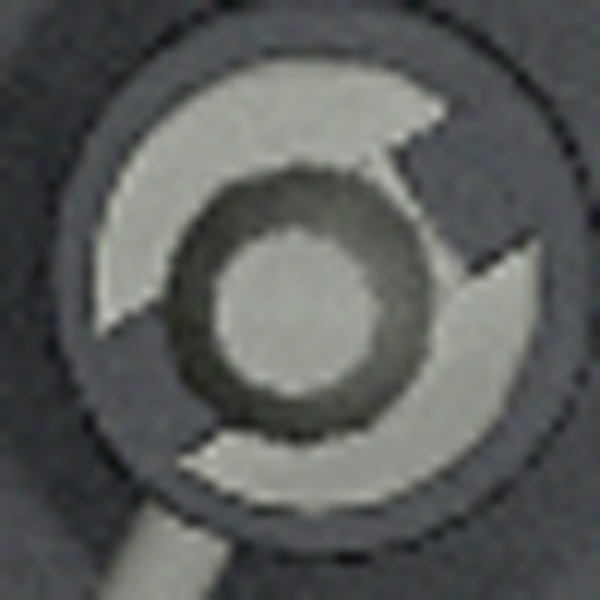

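Run:
```python
from h import *
im,P,s=load('w2')
g=lambda x,y,z: onz(P,288+x/12-.46,105+y/12-.46,z)
f=lambda x,y,z: onz(P,270+x/6-.42,90+y/6-.42,z)
K_=[g(*p,64) for p in [(445,112),(540,240),(102,333),(180,462)]]
print(np.round(K_,1),'ctr',np.mean(K_,0))
d=K_[1]-K_[0];print('w',np.linalg.norm(d),np.degrees(np.arctan2(d[1],d[0]))+90); d=K_[3]-K_[2];print(np.linalg.norm(d),np.degrees(np.arctan2(d[1],d[0]))+90)
a=(K_[0]+K_[1])/2;b=(K_[2]+K_[3])/2;d=a-b;print('axis',np.degrees(np.arctan2(d[1],d[0])))
for p,q in [((445,112),(102,333)),((540,240),(180,462))]:
    d=g(*p,64)-g(*q,64); print('edge',np.linalg.norm(d),np.degrees(np.arctan2(d[1],d[0])))
print('shaft',g(318,284,64),'tip',g(296,313,104),'col',f(271,225,50))
print('shaft dia',np.linalg.norm(g(95,284,64)-g(540,284,64)),np.linalg.norm(g(318,58,64)-g(318,508,64)))
k=f(112,510,35); c=f(271,225,50); d=c-k; print('knob +x dir',np.degrees(np.arctan2(d[1],d[0])))
# side/scene check
print(toTool(s,[521,-168,100]))
```

```text
[[600.7 173.5  64. ]
 [595.9 164.4  64. ]
 [578.5 188.4  64. ]
 [572.8 180.4  64. ]] ctr [586.98873583 176.65865479  64.        ]
w 10.297347240706383 -28.25645736615968
9.861790053461602 -35.12619243978868
axis -34.37454158809734
edge 26.805596432292756 -33.97082011851867
edge 28.032408002165173 -34.76059429954536
shaft [587.27897342 176.610443    64.        ] tip [586.99926959 176.57777876 104.        ] col [587.79070826 176.61996792  50.        ]
shaft dia 29.459908164566563 29.104540783682015
knob +x dir -6.085402410054339
[-136.44675288  281.18003291   41.09787803]
```

Run:
```python
from h import *
a,Pa,_=load('scene0'); b,Pb,_=load('side0'); im,P,s=load('w2')
print('knob',two(Pa,(243.5,239.9),Pb,(322.8,167.6)), two(P,(270+112/6,90+510/6),Pb,(322.8,167.6)),two(P,(270+112/6,90+510/6),Pa,(243.5,239.9)))
# box corner near stand: w2 top corner (122,150)?; scene box right-top corner (182,246)
for z in (0,60,90): print(z,onz(P,155,141,z),onz(P,93,152,z), onz(P,188,0,z))
print('box h', onz(Pa,184,290,0), onz(Pa,127,318,0))
for x in (0,50,100,150): pass
```

```text
knob (array([535.52873805, 180.51866964,  34.22922207]), np.float64(0.58512215745656)) (array([536.30960424, 181.60132145,  33.21711665]), np.float64(1.9849037815295052)) (array([536.98767336, 180.75403753,  33.78790351]), np.float64(1.685514291303844))
0 [506.64641716 321.7468404    0.        ] [468.93915085 379.40360676   0.        ] [643.42151285 330.13994502   0.        ]
60 [524.55424921 292.41980024  60.        ] [494.30885782 338.66689359  60.        ] [634.26297929 299.15199696  60.        ]
90 [533.50816524 277.75628016  90.        ] [506.99371131 318.29853701  90.        ] [629.68371252 283.65802292  90.        ]
box h [521.15227757 317.30921112   0.        ] [520.66960404 411.80440266   0.        ]
```

Request:
send_rows --moves "-10 20 0 0 0 -2 87;-28 58 0 0 0 -6 87;-46 96 0 0 0 -11 87;-64 134 0 0 0 -16 87;-82 172 5 0 0 -21 87;-100 210 10 0 0 -26 87;-118 246 20 0 0 -31 87;-130 270 30 0 0 -33.3 87;-136 281 38 0 0 -33.3 87;-136.4 281.2 41 0 0 -33.3 87;-136.4 281.2 41 0 0 -33.3 87"

```text
time: 3.65
position: [521.1, -168.1, 101.0]
orientation: [-0.001, 0.878, 0.479, -0.001]
contact_force: [-0.3, 0.7, 0.4]
gripper_width: 87.2
```

Run:
```python
from h import *
im,P,s=snap('wrist','w3'); print(s['time'],s['position'],s['orientation'],s['qpos'],s['contact_force'])
R=Rt(s); print('toolx ang',np.degrees(np.arctan2(R[1,0],R[0,0])))
print(toTool(s,[521,-168,12]))
```

```text
3.65 [ 521.06968995 -168.11363299  101.02060501] [-5.54825768e-04  8.77797433e-01  4.79031019e-01 -8.01143228e-04] [ 0.66839485  0.31218    -0.5108299   1.78797848  0.17059082  1.08719516
 -0.47350113] [-0.28931309  0.68573242  0.36196638]
toolx ang 57.244344186010885
[1.35743812e-01 3.49476399e-02 8.90205945e+01]
```

View pics/w3.png

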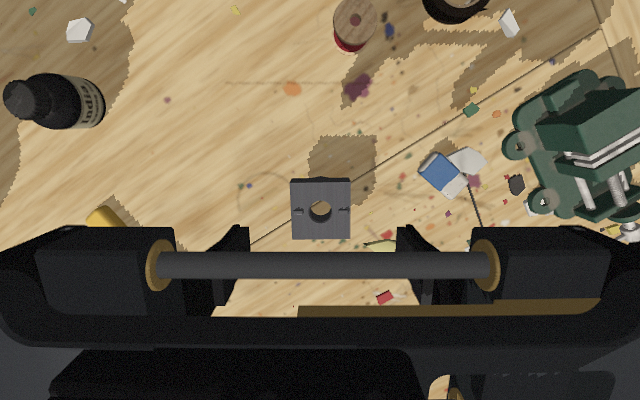

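Run:
```python
from h import *
im,P,s=load('w3')
for p in [(291,182),(350,181.5),(351,239),(292,239.5)]:
    print(onz(P,*p,38).round(1), toTool(s,onz(P,*p,38)).round(1))
c=im[165:245,280:360]; cv2.imwrite('pics/z4.png',cv2.resize(c,(640,640)[:2],interpolation=cv2.INTER_CUBIC)[:600,:,::-1])
```

```text
[ 513.9 -135.4   38. ] [ 23.7 -23.6  63. ]
[ 553. -160.   38.] [24.2 22.6 63. ]
[ 528.5 -201.9   38. ] [-24.3  24.6  63. ]
[ 487.2 -175.9   38. ] [-24.8 -24.1  63.1]
```

View pics/z4.png

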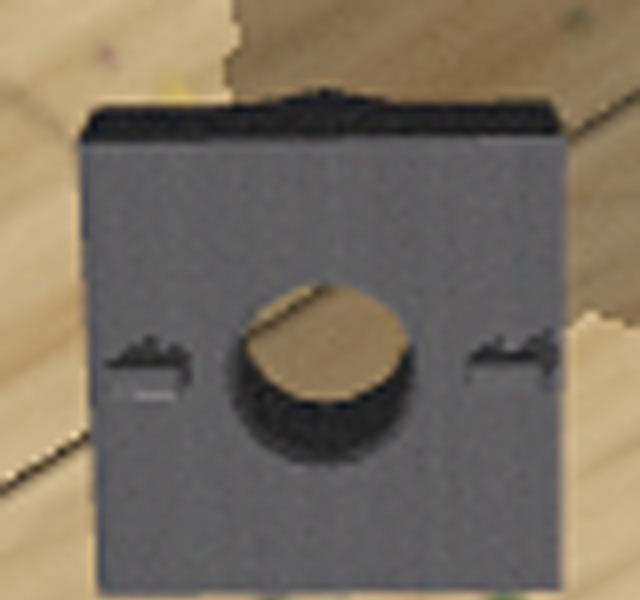

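Request:
send_rows --moves "0 0 15 0 0 0 87;0 0 40 0 0 0 87;0 0 65 0 0 0 87;0 0 82 0 0 0 87;0 0 89 0 0 0 87;0 0 89 0 0 0 87;0 0 89 0 0 0 40;0 0 89 0 0 0 40;0 0 89 0 0 0 40;0 0 89 0 0 0 40;0 0 89 0 0 0 40;0 0 89 0 0 0 40"

```text
time: 4.9
position: [521.2, -167.2, 12.5]
orientation: [-0.001, 0.877, 0.48, -0.001]
contact_force: [-0.2, -0.3, 1.9]
gripper_width: 47.6
```

Run:
```python
from h import *
s=ctrl.observe(); R=Rt(s); print('toolx ang',np.degrees(np.arctan2(R[1,0],R[0,0])))
print(toTool(s,[587.2,176.7,150]), s['contact_force'], s['position'])
```

```text
toolx ang 57.33564164278326
[ 325.06148812 -130.32682859 -137.50058868] [-0.20012193 -0.30261922  1.88231197] [ 521.24639933 -167.24573462   12.49392963]
```

Request:
send_rows --moves "0 0 -10 0 0 0 40;0 0 -35 0 0 0 40;0 0 -65 0 0 0 40;10 -4 -95 0 0 0 40;35 -14 -120 0 0 -1 40;70 -28 -135 0 0 -2 40;105 -42 -137.5 0 0 -4 40;140 -56 -137.5 0 0 -5 40;175 -70 -137.5 0 0 -6 40;210 -84 -137.5 0 0 -7 40;245 -98 -137.5 0 0 -8 40;280 -112 -137.5 0 0 -9 40;305 -122 -137.5 0 0 -10 40;320 -128 -137.5 0 0 -10.3 40;325 -130.3 -137.5 0 0 -10.3 40;325 -130.3 -137.5 0 0 -10.3 40;325 -130.3 -137.5 0 0 -10.3 40"

```text
time: 6.6
position: [587.4, 174.7, 149.9]
orientation: [-0.0, 0.831, 0.556, -0.001]
contact_force: [-0.3, -0.4, -3.0]
gripper_width: 47.8
```

Run:
```python
from h import *
for n in ['side','scene','wrist']:
    im,P,s=snap(n,n+'3')
print(s['time'],s['position'],s['qpos'],s['contact_force'],s['gripper_width'])
R=Rt(s); print('toolx ang',np.degrees(np.arctan2(R[1,0],R[0,0])),R[2])
print(toTool(s,[587.2,176.7,117]))
a=load('side3')[0];b=load('scene3')[0]
z=[cv2.resize(a[90:200,300:390],(360,440),interpolation=cv2.INTER_CUBIC),cv2.resize(b[150:260,190:280],(360,440),interpolation=cv2.INTER_CUBIC)]
cv2.imwrite('pics/z5.png',np.hstack(z)[:,:,::-1])
```

```text
6.7 [587.43729522 174.78650331 150.02213498] [ 0.1653509   0.44027119 -0.68413232  1.55717484  0.28765127  1.24894889
 -0.956694  ] [ 0.8336551  -0.22313653 -1.52022415] 47.99150324680808
toolx ang 67.50364642036466 [-0.00116371 -0.00129018 -0.99999849]
[ 1.71551914 -0.90878604 33.02136096]
```

View pics/z5.png

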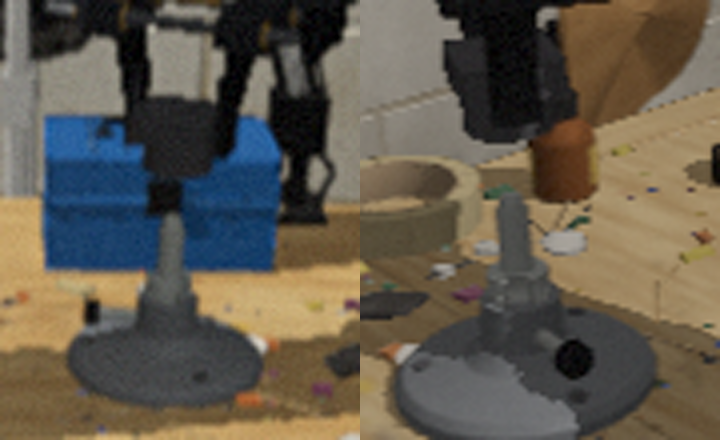

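View pics/wrist3.png

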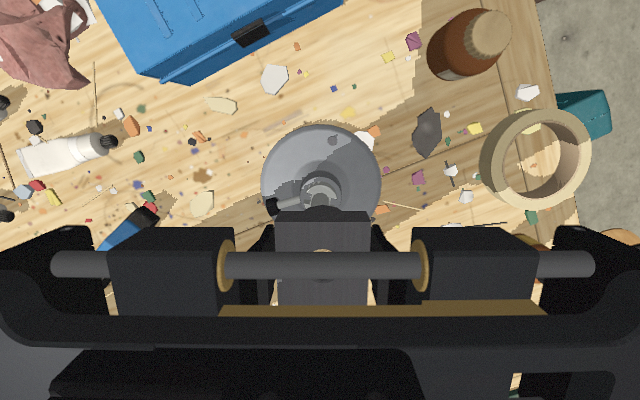

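Request:
send_rows --moves "1 -0.5 10 0 0 0 40;1.7 -0.9 25 0 0 0 40;1.7 -0.9 38 0 0 0 40;1.7 -0.9 40 0 0 0 40;1.7 -0.9 40 0 0 0 40"

```text
time: 7.25
position: [586.7, 176.8, 109.1]
orientation: [-0.001, 0.831, 0.556, -0.002]
contact_force: [0.5, -0.1, -2.3]
gripper_width: 47.8
```

Run:
```python
from h import *
for n in ['side','scene']:
    im,P,s=snap(n,n+'4')
print(s['time'],s['position'],s['contact_force'],s['gripper_width'])
a,Pa,_=load('side4');b,Pb,_=load('scene4')
x,y=587.2,176.7
for P in (Pa,Pb): print(proj(P,[[x,y,50],[x,y,80],[x,y,104],[*s['position'][:2],98],[*s['position'][:2],118]]).round(1).tolist())
z=[cv2.resize(a[110:200,305:385],(400,450),interpolation=cv2.INTER_CUBIC),cv2.resize(b[170:260,195:275],(400,450),interpolation=cv2.INTER_CUBIC)]
cv2.imwrite('pics/z6.png',np.clip(np.hstack(z)[:,:,::-1]*1.6,0,255))
```

```text
7.3 [587.09002738 177.06163588 109.83728907] [ 0.20254528  0.82165391 -1.34571941] 47.521724998593996
[[343.1, 163.1], [343.7, 152.4], [344.2, 143.6], [344.1, 145.7], [344.5, 138.3]]
[[228.7, 223.3], [227.4, 209.6], [226.3, 198.3], [226.4, 201.3], [225.5, 191.7]][ WARN:0@1.504] global loadsave.cpp:1063 imwrite_ Unsupported depth image for selected encoder is fallbacked to CV_8U.
```

View pics/z6.png

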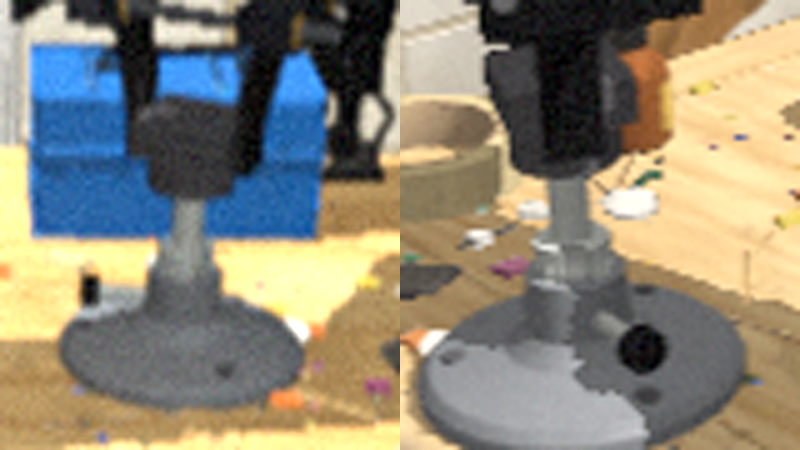

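Request:
send_rows --moves "0 0 4 0 0 0 40;0 0 8 0 0 0 40;0 0 12 0 0 0 40;0 0 16 0 0 0 40;0 0 18 0 0 0 40;0 0 18 0 0 0 40"

```text
time: 7.95
position: [587.1, 177.1, 91.9]
orientation: [-0.0, 0.831, 0.556, -0.001]
contact_force: [0.2, 0.0, -2.4]
gripper_width: 47.8
```

Request:
send_rows --moves "0 0 3 0 0 0 40;0 0 6 0 0 0 40;0 0 9 0 0 0 40;0 0 12 0 0 0 40;0 0 13 0 0 0 40;0 0 13 0 0 0 40"

```text
time: 8.55
position: [586.9, 177.4, 78.6]
orientation: [-0.001, 0.831, 0.556, -0.001]
contact_force: [-1.0, 3.0, -5.0]
gripper_width: 47.9
```

Request:
send_rows --moves "0.4 -0.2 0.6 0 0 0 40;0.6 -0.2 1.2 0 0 0 40;0.6 -0.2 1.8 0 0 0 40;0.6 -0.2 2.4 0 0 0 40;0.6 -0.2 2.4 0 0 0 40"

```text
time: 9.05
position: [587.1, 177.8, 76.4]
orientation: [-0.0, 0.831, 0.556, -0.001]
contact_force: [-0.2, -1.5, -0.9]
gripper_width: 47.4
```

Request:
send_rows --moves "0 0 0.4 0 0 0 40;0 0 0.8 0 0 0 40;0 0 1.2 0 0 0 40;0 0 1.2 0 0 0 40"

```text
time: 9.45
position: [587.3, 177.9, 75.8]
orientation: [-0.0, 0.831, 0.556, -0.001]
contact_force: [-2.3, -0.5, 6.4]
gripper_width: 47.6
```

Request:
send_rows --moves "0 0 0.4 0 0 1.5 40;0 0 0.4 0 0 3 40;0 0 0.5 0 0 4.5 40;0 0 0.5 0 0 6 40;0 0 0.5 0 0 7.5 40;0 0 0.5 0 0 7.5 40"

```text
time: 10.05
position: [587.1, 178.0, 74.9]
orientation: [-0.0, 0.866, 0.5, -0.001]
contact_force: [1.1, 1.0, -2.8]
gripper_width: 47.8
```

Run:
```python
from h import *
s=ctrl.observe(); R=Rt(s); print('toolx ang',np.degrees(np.arctan2(R[1,0],R[0,0])),s['position'],s['contact_force'],s['wrist_torque'])
```

```text
toolx ang 59.969707847103344 [587.12044264 177.95322292  74.86031281] [ 1.14776657  1.00010609 -2.80688154] [-0.01478471 -0.0699143  -0.00468674]
```

Request:
send_rows --moves "0 0 0.3 0 0 1.5 40;0 0 0.6 0 0 3 40;0 0 1 0 0 4 40;0 0 1 0 0 4 40"

```text
time: 10.45
position: [587.1, 178.0, 73.8]
orientation: [-0.0, 0.883, 0.469, -0.001]
contact_force: [-0.2, -0.6, -2.3]
gripper_width: 47.6
```

Run:
```python
from h import *
s=ctrl.observe(); R=Rt(s); print('toolx ang',np.degrees(np.arctan2(R[1,0],R[0,0])),s['position'],s['contact_force'],s['wrist_torque'])
```

```text
toolx ang 55.920121296550114 [587.06453006 177.9652806   73.75110134] [-0.17079213 -0.62601193 -2.33199247] [-0.01538358 -0.08925388 -0.03610699]
```

Tabs are in the keyways; slide down in small steps toward TCP z ≈ 62.5.

Request:
send_rows --moves "0 0 1 0 0 0 40;0 0 2 0 0 0 40;0 0 3 0 0 0 40;0 0 4 0 0 0 40;0 0 5 0 0 0 40;0 0 5 0 0 0 40"

```text
time: 11.05
position: [587.0, 177.9, 68.6]
orientation: [-0.0, 0.883, 0.469, -0.001]
contact_force: [-0.4, -0.6, -1.9]
gripper_width: 47.8
```

Request:
send_rows --moves "0 0 1 0 0 0 40;0 0 2 0 0 0 40;0 0 3 0 0 0 40;0 0 4 0 0 0 40;0 0 4.8 0 0 0 40;0 0 4.8 0 0 0 40"

```text
time: 11.65
position: [586.9, 177.9, 63.6]
orientation: [-0.0, 0.883, 0.469, -0.001]
contact_force: [0.3, -0.5, -1.7]
gripper_width: 47.7
```

Request:
send_rows --moves "0 0 0.4 0 0 0 40;0 0 0.8 0 0 0 40;0 0 1.2 0 0 0 40;0 0 1.2 0 0 0 40"

```text
time: 12.05
position: [586.9, 177.9, 62.6]
orientation: [-0.0, 0.883, 0.469, -0.001]
contact_force: [-1.4, -0.2, -1.3]
gripper_width: 47.9
```

Request:
send_rows --moves "0 0 0.3 0 0 0 40;0 0 0.6 0 0 0 40;0 0 0.9 0 0 0 40;0 0 0.9 0 0 0 40"

```text
time: 12.45
position: [587.0, 178.0, 62.5]
orientation: [-0.0, 0.883, 0.469, -0.001]
contact_force: [-4.4, -2.6, 7.3]
gripper_width: 47.7
```

Request:
send_rows --moves "0 0 0 0 0 0 60;0 0 0 0 0 0 70;0 0 0 0 0 0 80;0 0 0 0 0 0 85;0 0 0 0 0 0 85;0 0 0 0 0 0 85"

```text
time: 13.05
position: [587.0, 178.0, 62.4]
orientation: [-0.0, 0.883, 0.469, -0.001]
contact_force: [0.0, 0.5, 0.6]
gripper_width: 83.0
```

Run:
```python
from h import *
for n in ['side','scene','wrist']:
    im,P,s=snap(n,n+'5')
print(s['time'],s['position'],s['contact_force'],s['gripper_width'])
a=load('side5')[0];b=load('scene5')[0]
z=[cv2.resize(a[110:200,305:385],(400,450),interpolation=cv2.INTER_CUBIC),cv2.resize(b[170:260,195:275],(400,450),interpolation=cv2.INTER_CUBIC)]
cv2.imwrite('pics/z7.png',np.clip(np.hstack(z)[:,:,::-1]*1.6,0,255).astype(np.uint8))
```

```text
13.15 [586.99595596 177.99357435  62.41932389] [-0.55801679  0.03851464 -0.31517144] 84.01753254775223
```

View pics/z7.png

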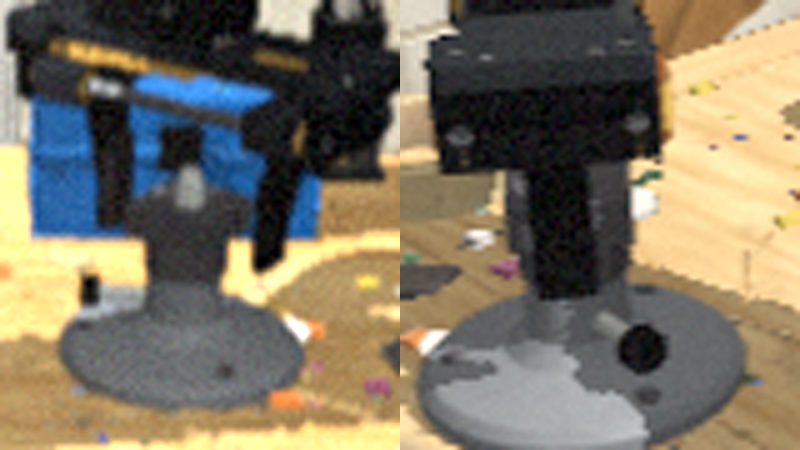

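Fingers are clear on both sides and the hub sits on the column with the nose showing. Retreat straight up.

Request:
send_rows --moves "0 0 -5 0 0 0 86;0 0 -15 0 0 0 86;0 0 -35 0 0 0 86;0 0 -60 0 0 0 86;-10 0 -90 0 0 0 86;-30 0 -110 0 0 0 86;-55 0 -120 0 0 0 86;-65 0 -120 0 0 0 86;-65 0 -120 0 0 0 86"

```text
time: 14.1
position: [550.7, 123.0, 183.0]
orientation: [0.0, 0.884, 0.468, -0.001]
contact_force: [1.1, -0.4, -0.4]
gripper_width: 86.0
```

Run:
```python
from h import *
for n in ['side','scene','wrist']:
    im,P,s=snap(n,n+'6')
print(s['time'],s['position'],s['contact_force'],s['gripper_width'])
a=load('side6')[0];b=load('scene6')[0];w=load('wrist6')[0]
z=[cv2.resize(a[120:200,305:385],(400,400),interpolation=cv2.INTER_CUBIC),cv2.resize(b[180:260,195:275],(400,400),interpolation=cv2.INTER_CUBIC)]
cv2.imwrite('pics/z8.png',np.clip(np.hstack(z)[:,:,::-1]*1.6,0,255).astype(np.uint8))
```

```text
14.2 [550.81687197 124.72218081 182.23434546] [-0.10539361  0.06437509 -0.3943795 ] 85.90983082478475
```

View pics/z8.png

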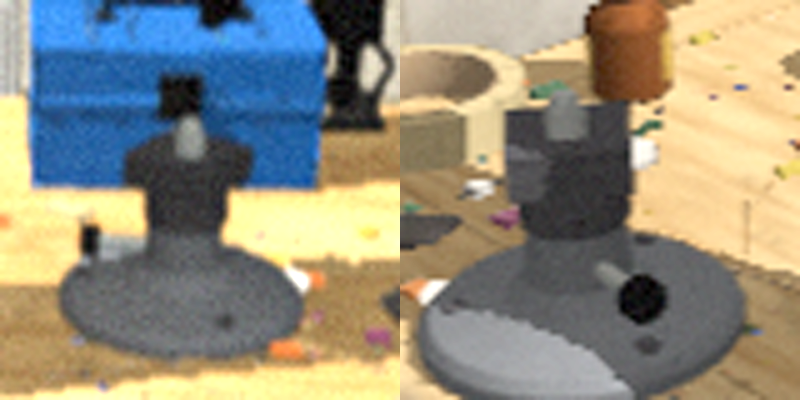

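View pics/wrist6.png

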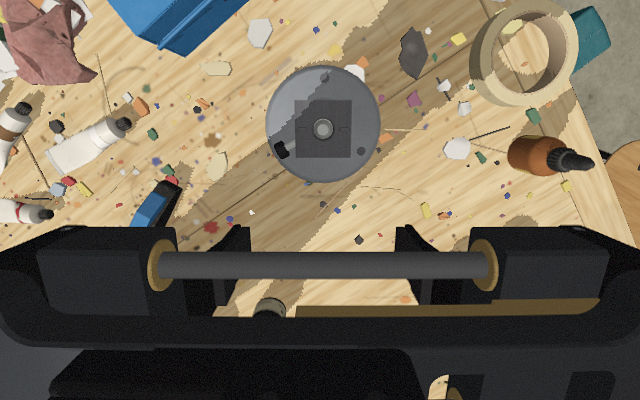

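View pics/side6.png

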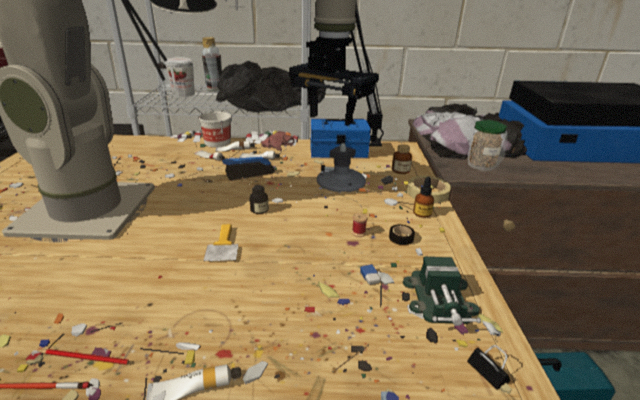

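Run:
```python
from h import *
a,P,_=load('side0');b,_,_=load('side6')
d=cv2.absdiff(a,b).max(2)
for n,(u,v) in dict(jar=(259,199),spool=(360,225),eraser=(372,275)).items(): print(n,d[v-16:v+16,u-14:u+14].mean(), (d[v-16:v+16,u-14:u+14]>60).sum())
_,Ps,_=load('side6')
print('side underside row if home', proj(Ps,[[587,177.5-20,50],[587,177.5,88],[587,177.5,104]]))
w,Pw,s=load('wrist6')
c=w[90:170,283:363]; cv2.imwrite('pics/z9.png',cv2.resize(np.clip(c.astype(float)*1.7,0,255).astype(np.uint8),(600,600),interpolation=cv2.INTER_CUBIC)[:,:,::-1])
```

```text
jar 7.857142857142857 21
spool 4.608258928571429 0
eraser 4.417410714285714 0
side underside row if home [[343.31146093 166.25759859]
 [343.79120429 149.34839599]
 [344.14249961 143.45172514]]
```

View pics/z9.png

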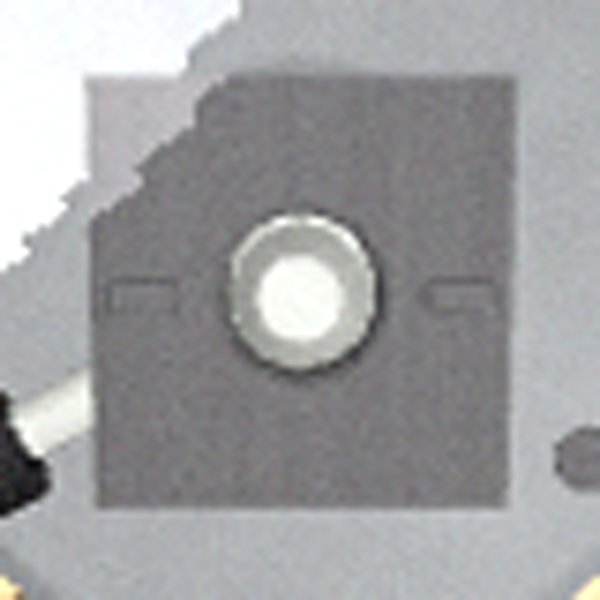

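Run:
```python
from h import *
print(ticket.close_job(), ctrl.observe()['time'])
```

```text
the job is handed in; nothing more can be done
the job is handed in; nothing more can be done
```

The hub is on the spindle, keyed in and fully home on the column. I let go, backed the gripper clear, and handed the job in at about 14 s of the 64 s allowed.

- **Keying:** I gripped the hub's head and lowered it about 12° out of line, so that the tabs came to rest on the step. I then turned it under about 9 N until they dropped in, and slid it down 14 mm. The highest vertical force reading was 7 N, or roughly 9 N allowing for the hub's weight.
- **Seating:** contact at the bottom came with the tool 62.5 mm up, the height expected for a seated hub. In the side picture after release, the hub's underside shows at row 166.4, against 166.3 expected. The wrist picture shows the square head centred round the nose.
- **Other objects:** the spool and eraser are unchanged between the first and last side pictures. The jar looks to be in the same place, but about 20 pixels around it changed. I took that for the arm's shadow and did not check further.
- **Disagreement:** the rough first two-camera estimate of the stand was about 6 mm off the wrist camera's in y. I used the wrist value, and the hub went down over the nose with no more than 3 N of side force.

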